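# Load a snap gauge on the rinsing arm and index it over the funnel

## Robot

A 6-joint arm with a two-finger parallel gripper is mounted at the origin on the work surface. World frame = base frame: x ahead of the robot, y to its left, z up, the work surface at z = 0. Lengths are in m, angles in rad, forces in N, time in s.
With the tool pointing down it reaches from about 0.4 to 0.825 m from the base axis. Payload 7 kg.
Tool frame: the origin (TCP) lies where the fingers leave the gripper's body, on its centre line; the fingertips stand 66 mm ahead of it and the grasp point (between the pads) lies 47 mm ahead of it; z points along the fingers, y is the line along which they close (so a half turn about z gives the same grasp; the last joint's range is limited). The gripper opens to 88 mm and grips with 3 to 60 N. Pads are 19 mm wide; open, the fingers measure 130 mm over their backs; the gripper's body (78 mm by 193 mm) begins 47 mm behind the grasp point.
Start: joints at [1.425, 0.359, 0.012, 0, -1.224, -0.288], TCP at [0.284, 0.612, 0.292] pointing down, gripper open.
Joint ranges: [-3.07, 3.07], [-1.43, 2.12], [-1.02, 1.25], [-3.03, 1.67], [-3.05, -0], [-3.03, 3.03]. Speed limits (rad/s): [2.39, 2.39, 3.01, 3.14, 3.14, 3.14].

## Interface

Orientations are given as a unit quaternion [w, x, y, z].
In Python, from rig import manip, cams, hand_in gives the robot as it stands.
- The arm moves only by the shell command python3 -m handwheel 'ROWS'. ROWS is JSON, a list that holds one entry, the list of rows, each a list of 7 numbers: the shift along the tool's x, y, z in mm, then the turn, a rotation vector about the tool's x, y, z in rad, then the opening, from 0 (shut) to 1 (fully open). A call has exactly 5 rows; each row shifts and turns the commanded pose from where the row before left it, along the tool's axes as they then stand; what a row does not reach is not made up. A row lasts 1/12 s, in which the tool goes at most 41.7 mm and 7.16 degrees, less where a joint would pass 70% of its speed; a pose out of reach is approached as far as the arm can. A call with a gripper value outside its range is refused whole. The fingers move at their own pace and stop on an object; the grip force is fixed at half the most. Time passes only in rows, so rows that do not move let the fingers close, or fill a call up. It gives the time, the measured TCP pose, the force, the opening and the grip force at its end, in the units of the state.
- manip.sense(): the state, without advancing time (a new reading comes with each control period).
- cams.capture(name): name is "scene" or "top" or "wrist"; returns the picture (480x640x3 uint8, red, green, blue); there is no depth.
- cams.camera_model(name): a dict with "vfov" (degrees; the focal length in pixels is half the picture's height over the tangent of half this angle, whatever the lens; pixels are square), "cx", "cy" (the principal point, pixels), "rvec" (rotation vector, rad) and "tvec" (3), from world to camera coordinates, as OpenCV has them; the wrist camera has in their place "mount" (4x4, takes a point from camera to tool coordinates, whose origin is the TCP and whose axes are the flange's). Camera axes: x right, y down, z forward; pixel columns grow to the right and rows downward; lengths in m; the calibration is good to about 2 mm. The wrist camera is an equidistant fisheye: a pixel r from the principal point sees the ray r / f radians off the axis. A picture is of the moment at which its call begins: read the wrist's pose just before it. camera_model takes no time and is no camera call.
- hand_in(): hands the job in; it is judged then, once.
The state is a dict: "time_s": time; "qpos": joint angles; "qd": joint speeds; "joint_efforts": joint torques, N m; "position": TCP position; "orientation": TCP orientation; "ft_force": force on the tool from outside, world axes, zero at the start; "wrist_torque": the same for the moment, N m; "gripper_width": finger opening in m; "grip_force": force on a finger pad.
Only numpy, scipy, OpenCV 4.12 (cv2) and the standard library are available. Lean on these libraries where they do the work, as an engineer would, in place of code of your own. Each camera call takes 0.05 s, during which the arm holds its last target. There are 200 camera calls.

## Task

Take the chrome snap gauge from its black tray, lay it on the rubber mat to change your grip, and lay it gently in the cradle of the swing arm, back towards the stop plate and jaws pointing outwards. Then pull up the plunger knob, swing the loaded arm to the hole where it holds the gauge over the funnel, and let the plunger snap fully home. Do not drop the gauge or disturb the funnel, its beaker or the drip dish.

Things in the scene. Friction and masses are not known exactly. Their poses are not given: they have to be found in the camera images.
- gauge_center (a point): centre, half-way up, of the chrome snap gauge: a loose flat horseshoe 110 mm long (x), 92 wide (y), 18 thick (z), 0.3 to 0.5 kg, centre of mass within 8 mm of here. x points from its back to the open jaw end. Two legs 20 mm wide along x at y = +-36 mm (middles), free sides straight from x = -12 to the ends at +60 mm; 52 mm opening between them
- gauge_back (a point): middle, half-way up, of the snap gauge's back bar with black grip plates: 30 mm wide along x, straight for 36 mm along y, bevelled corners beyond. Lies 35 mm in -x from the gauge's centre
- gauge_jaws (a point): point midway between the measuring anvils of the snap gauge, in its opening, 43 mm in +x from its centre
- tray: black polymer gauge tray, fixed, 163 (x) x 117 (y) x 22 mm high, origin centre of underside. The gauge lies in a fitted pocket (floor 6 mm up, 2.5 mm play), jaws to +x, top 2 mm above the rim. Fingers fit only at its back bar: a 34 x 52 mm scoop behind it, 34 mm inside the horseshoe before it; further in an island fills the opening, and walls stand close beside the legs
- mat: dark rubber mat, fixed, 190 (x) x 160 (y) x 3 mm, flat on the bench, origin at the centre of its underside; the place to set the gauge down
- stand: rinsing stand, fixed: round foot 150 mm in diameter, column (the origin is on its axis at bench height), and a level index plate (top 145 mm up, radius 120) with three holes 100 mm from the axis, at 0, +40 and -40 degrees from the stand's -x direction (anticlockwise from above is positive)
- swing (a joint): angle (rad) of the swing arm about the column, positive anticlockwise from above. 0 = over the middle hole, pointing to the stand's -x (start, loading place); +0.698 and -0.698 = over the outer holes; end stops at +-0.80. The arm turns easily once the plunger is pulled, and carries the cradle and the plunger
- cradle (a point): where the gauge's centre comes to lie when seated on the swing arm, 208 mm from the column axis, 169 mm above the bench. x points outwards along the arm, z up. Cradle floor 9 mm below; legs rest on two 14 mm wide tines at y = +-36 mm reaching to x = +40 mm. Beside the legs from x = -14 mm outwards, and between the tines, there is free room for fingers
- stop_plate (a point): middle of the top edge of the upright stop plate of the cradle (80 mm wide, 24 mm high), on the face that looks outwards to the gauge's back: 52 mm inwards of the cradle point; no finger fits between it and the seated gauge. Two side lips 14 mm high, at x = -28 to -14 mm of the cradle point, leave the gauge 3.5 mm play on each side
- knob (a point): middle, half-way up, of the black plunger knob on the swing arm, 100 mm from the column axis: an upright cylinder 30 mm in diameter and 28 mm high, 196 mm above the bench when home. The arm's top is 36 mm below this point, the plunger's round housing (27 mm in diameter) 26 mm below
- plunger (a joint): lift of the plunger (m): 0 = home in a hole, 0.015 = fully pulled up. Pulled straight up by the knob. The pin clears the index plate above 0.009 (and lies on it at 0.009 between holes). A spring pushes it down with 8 N at 0 and 14 N at 0.015. The round-nosed pin has 1 mm play in a hole and finds it from 3 mm off
- funnel_mouth (a point): centre of the mouth of the stainless funnel (116 mm in diameter, rim 128 mm above the bench), loose in its beaker, about 235 mm from the column axis in the direction of one of the two outer holes
- beaker: clear acrylic beaker under the funnel, 80 mm in diameter, 92 mm high, loose; origin at the centre of its underside
- dish_rim (a point): centre of the rim of the loose stainless drip dish, 112 mm in diameter, 30 mm high, about 235 mm from the column axis in the direction of the other outer hole

How it is judged:
By the outcome, as a careful person would: the job done as asked, in the order asked, and still so for the second after the job is handed in, with the robot touching nothing.
It also fails if it takes over 72 s, if anything falls off the work surface, if the arm or the gripper's body presses on something with over 40 N, if the wrist force passes 120 N, or if a joint passes its speed limit or range.

## Working session

There is one attempt and no reset: what is moved stays moved. The work goes in short steps, Python scripts to look and compute and a shell command to move; the robot and the scene stay as the last step left them, time stands still between calls to the robot, and variables do not carry over. Pictures are saved under pics/ and viewed, at most 10 in all, crops included, and the job is handed in when it is done.

```bash
ls; mkdir -p pics; python3 - <<'E'
from rig import manip,cams
import cv2
s=manip.sense();print({k:s[k] for k in('time_s','position','orientation','gripper_width','qpos')})
for n in('scene','top','wrist'):
    im=cams.capture(n);cv2.imwrite(f'pics/{n}0.png',im[:,:,::-1]);m=cams.camera_model(n);print(n,m)
E
```

```text
pics
{'time_s': 0.0, 'position': array([0.28353132, 0.61213438, 0.29119036]), 'orientation': array([ 8.51410578e-04,  9.76559847e-01, -2.15244335e-01, -1.26648727e-04]), 'gripper_width': 0.08785775075495168, 'qpos': array([ 1.42514077e+00,  3.59422670e-01,  1.10575840e-02, -3.97594578e-04,
       -1.22411172e+00, -2.88093238e-01])}
scene {'vfov': 51.75272821737083, 'cx': 318.4969086497332, 'cy': 238.49848052702905, 'rvec': array([ 2.14661435,  0.91971456, -0.42898996]), 'tvec': array([-0.37982979, -0.16389904,  1.46176949])}
top {'vfov': 44.15894410699622, 'cx': 314.23056557810156, 'cy': 238.23818758716862, 'rvec': array([ 2.08874913, -2.12476705,  0.17536121]), 'tvec': array([0.02744281, 0.56997849, 1.27372797])}
wrist {'vfov': 65.70646984690485, 'cx': 317.20084369232814, 'cy': 246.33348529871677, 'mount': array([[-2.53484926e-04, -9.61716825e-01, -2.74045042e-01,
         7.29008933e-02],
       [ 9.99999703e-01, -4.43370346e-05, -7.69381477e-04,
         6.90840649e-04],
       [ 7.27776766e-04, -2.74045156e-01,  9.61716550e-01,
        -9.21680612e-02],
       [ 0.00000000e+00,  0.00000000e+00,  0.00000000e+00,
         1.00000000e+00]])}
```

View pics/top0.png

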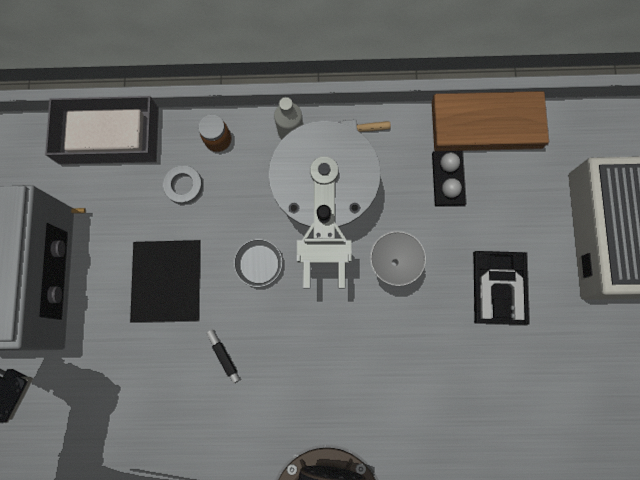

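View pics/scene0.png

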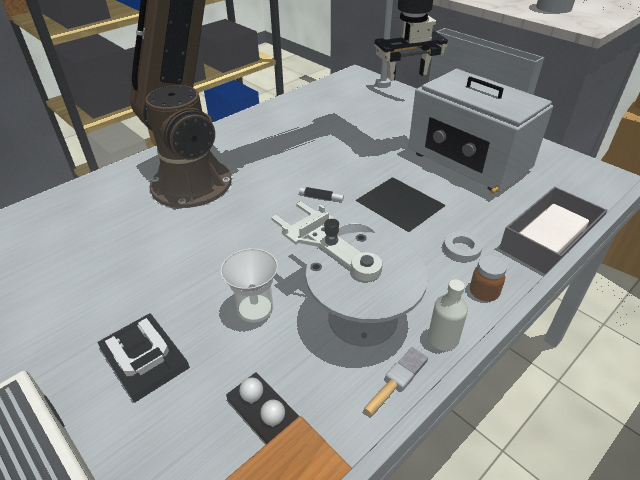

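The top view shows the tray at about (501,287) with the jaws towards the robot, the mat at (166,281), and the stand axis near (323,170) with its arm towards the robot. The funnel is at (398,258) on the -y side and the dish at (259,263). The scene view agrees with this layout.

```bash
cat > h.py <<'E'
import numpy as np,cv2
from scipy.spatial.transform import Rotation as R
from rig import manip,cams
def toolpose(s=None):
    s=s or manip.sense();T=np.eye(4);w,x,y,z=s['orientation'];T[:3,:3]=R.from_quat([x,y,z,w]).as_matrix();T[:3,3]=s['position'];return T
def campose(n,T=None):
    m=cams.camera_model(n)
    if n=='wrist': return m,(toolpose() if T is None else T)@np.array(m['mount'])
    C=np.eye(4);C[:3,:3]=R.from_rotvec(m['rvec']).as_matrix();C[:3,3]=m['tvec'];return m,np.linalg.inv(C)
def rays(n,px,T=None):
    m,C=campose(n,T);px=np.asarray(px,float).reshape(-1,2)
    f=240/np.tan(np.radians(m['vfov'])/2);d=(px-[m['cx'],m['cy']])/f
    if n=='wrist':
        r=np.linalg.norm(d,axis=1,keepdims=True);d3=np.hstack([d/np.maximum(r,1e-9)*np.sin(r),np.cos(r)])
    else: d3=np.hstack([d,np.ones((len(d),1))])
    return C[:3,3],d3@C[:3,:3].T
def onz(n,px,z,T=None):
    o,d=rays(n,px,T);return o+d*((z-o[2])/d[:,2])[:,None]
def proj(n,P,T=None):
    m,C=campose(n,T);p=(np.asarray(P,float).reshape(-1,3)-C[:3,3])@C[:3,:3];f=240/np.tan(np.radians(m['vfov'])/2)
    if n=='wrist':
        r=np.linalg.norm(p[:,:2],axis=1,keepdims=True);q=p[:,:2]/r*np.arctan2(r,p[:,2:])
    else:q=p[:,:2]/p[:,2:]
    return q*f+[m['cx'],m['cy']]
def snap(n,name):
    T=toolpose();im=cams.capture(n);cv2.imwrite(f'pics/{name}.png',im[:,:,::-1]);return im,T
def go(g,yaw,zt):
    """difference from the present tool to grasp point g=(x,y), TCP z zt, closing axis along yaw(world, rad): mm in tool axes, rotvec"""
    T=toolpose();y=np.array([np.cos(yaw),np.sin(yaw),0])
    if y@T[:3,1]<0:y=-y
    z=np.array([0,0,-1.]);B=np.column_stack([np.cross(y,z),y,z])
    return (T[:3,:3].T@(np.array([*g,zt])-T[:3,3])*1000).round(1),R.from_matrix(T[:3,:3].T@B).as_rotvec().round(4)
E
python3 - <<'E'
from h import *
im=cv2.imread('pics/top0.png');g=cv2.cvtColor(im,6);print('cam',campose('top')[1][:3,3].round(3))
cs,_=cv2.findContours((g<50).astype('uint8'),cv2.RETR_EXTERNAL,2)
for nm,c0,z in(('mat',(166,281),.003),('tray',(501,287),.022)):
    c=max([c for c in cs if np.linalg.norm(np.mean(c,0)[0]-c0)<40],key=cv2.contourArea)
    r=cv2.minAreaRect(c);b=cv2.boxPoints(r);P=onz('top',b,z);print(nm,r,P.round(4).tolist(),P.mean(0).round(4))
# circles
def ell(mask_roi,z,nm):
    x0,x1,y0,y1,th,lt=mask_roi
    s=g[y0:y1,x0:x1];m=((s<th) if lt else (s>th)).astype('uint8')
    c=max(cv2.findContours(m,0,2)[0],key=cv2.contourArea);e=cv2.fitEllipse(c);p=np.array(e[0])+[x0,y0]
    print(nm,p,e[1],onz('top',p,z).round(4))
ell((310,337,198,228,40,True),.21,'knob top')
ell((286,302,200,216,90,True),.145,'holeL');ell((346,363,200,216,90,True),.145,'holeR')
print('guesses',{k:onz('top',p,z).round(4).tolist() for k,p,z in(('axis',(323.5,169),.17),('funnel',(398.5,258.5),.128),('dish',(259,263),.03))})
cv2.imwrite('pics/c.png',np.hstack([cv2.resize(im[110:320,225:435],(500,500),interpolation=2),cv2.resize(im[235:335,460:540],(300,375),interpolation=2)[:500] if 0 else np.vstack([cv2.resize(im[240:335,465:541],(300,375),interpolation=2),np.zeros((125,300,3),'uint8')])]))
E
```

```text
cam [ 0.314 -0.017  1.36 ]
mat ((164.5, 280.5), (81.0, 69.0), 90.0) [[0.5852, 0.4538, 0.003], [0.582, 0.2901, 0.003], [0.393, 0.2856, 0.003], [0.3956, 0.4451, 0.003]] [0.4889 0.3687 0.003 ]
tray ((500.5909423828125, 287.4986267089844), (73.7642593383789, 54.19074630737305), 89.13194274902344) [[0.5401, -0.3425, 0.022], [0.5396, -0.4648, 0.022], [0.3737, -0.4535, 0.022], [0.3738, -0.3341, 0.022]] [ 0.4568 -0.3987  0.022 ]
knob top [323.41858101 213.05192947] (12.665070533752441, 16.7119140625) [[ 0.5909 -0.0055  0.21  ]]
holeL [293.36361742 207.24439907] (8.88058090209961, 9.451598167419434) [[0.6206 0.0586 0.145 ]]
holeR [354.12109184 207.5       ] (9.225873947143555, 9.341072082519531) [[ 0.6172 -0.0698  0.145 ]]
guesses {'axis': [[0.6955, -0.0069, 0.17]], 'funnel': [[0.5093, -0.1606, 0.128]], 'dish': [[0.5205, 0.1451, 0.03]]}
```

View pics/c.png

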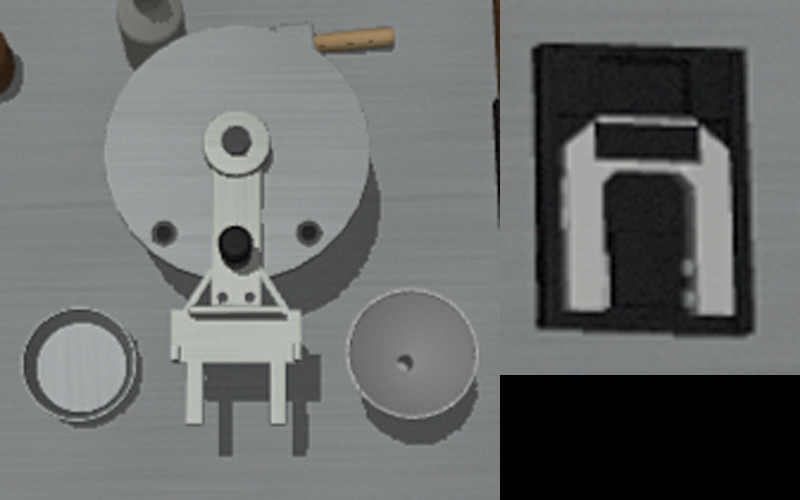

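```bash
python3 -m handwheel '[[[0,0,-6,0,0,0.114,1],[0,0,-6,0,0,0.114,1],[0,0,-6,0,0,0.114,1],[0,0,-6,0,0,0.114,1],[0,0,-6,0,0,0.114,1]]]'
python3 -m handwheel '[[[0,0,-6,0,0,0.114,1],[0,0,-6,0,0,0.114,1],[0,0,-6,0,0,0.114,1],[0,0,-6,0,0,0.114,1],[0,0,-6,0,0,0.114,1]]]'
python3 -m handwheel '[[[36,-20,0,0,0,0,1],[36,-20,0,0,0,0,1],[36,-20,0,0,0,0,1],[36,-20,0,0,0,0,1],[36,-20,0,0,0,0,1]]]'
python3 -c "
from h import *
print(onz('top',[[502.2,276]],.024), go((.489,-.4),np.pi,.25))"
```

```text
time_s: 0.57
position: [0.2837, 0.6123, 0.322]
orientation: [0.0, 0.875, -0.484, 0.0]
ft_force: [-0.3, 0.1, 0.1]
gripper_width: 0.0872
grip_force: 0.0
time_s: 0.98
position: [0.2837, 0.6123, 0.352]
orientation: [-0.0, -0.704, 0.71, -0.0]
ft_force: [0.9, 0.6, 0.2]
gripper_width: 0.0876
grip_force: 0.0
time_s: 1.4
position: [0.3836, 0.4303, 0.352]
orientation: [-0.0, -0.706, 0.708, -0.0]
ft_force: [0.0, 0.4, 0.5]
gripper_width: 0.0875
grip_force: 0.0
[[ 0.48148267 -0.40366983  0.024     ]] (array([ 830. , -107.5,  102.2]), array([ 0.0002, -0.0003, -0.0025]))
```

```bash
python3 -m handwheel '[[[36,-20,0,0,0,0,1],[36,-20,0,0,0,0,1],[36,-20,0,0,0,0,1],[36,-20,0,0,0,0,1],[36,-20,0,0,0,0,1]]]' >/dev/null
python3 -m handwheel '[[[41,0,0,0,0,0,1],[41,0,0,0,0,0,1],[41,0,0,0,0,0,1],[41,0,0,0,0,0,1],[41,0,0,0,0,0,1]]]' | head -2
python3 -m handwheel '[[[41,0,0,0,0,0,1],[41,0,0,0,0,0,1],[41,0,0,0,0,0,1],[41,0,0,0,0,0,1],[41,0,0,0,0,0,1]]]' | head -2
python3 -m handwheel '[[[41,0,0,0,0,0,1],[41,0,0,0,0,0,1],[41,0,0,0,0,0,1],[41,0,0,0,0,0,1],[30,0,5,0,0,0,1]]]' | head -2
python3 -m handwheel '[[[22,0,25,0,0,0,1],[0,0,30,0,0,0,1],[0,0,30,0,0,0,1],[0,0,10,0,0,0,1],[0,0,0,0,0,0,1]]]'
python3 -c "
from h import *
im,T=snap('wrist','w1');print(T.round(4))"
```

```text
time_s: 2.23
position: [0.4814, 0.0449, 0.3522]
time_s: 2.65
position: [0.4807, -0.1601, 0.3523]
time_s: 3.07
position: [0.4805, -0.3553, 0.3476]
time_s: 3.48
position: [0.4793, -0.3736, 0.2491]
orientation: [-0.001, -0.706, 0.708, 0.003]
ft_force: [0.1, 0.5, 1.2]
gripper_width: 0.0874
grip_force: 0.0
[[-0.0035 -1.     -0.0055  0.4793]
 [-1.      0.0035  0.0026 -0.3736]
 [-0.0025  0.0055 -1.      0.2491]
 [ 0.      0.      0.      1.    ]]
```

View pics/w1.png

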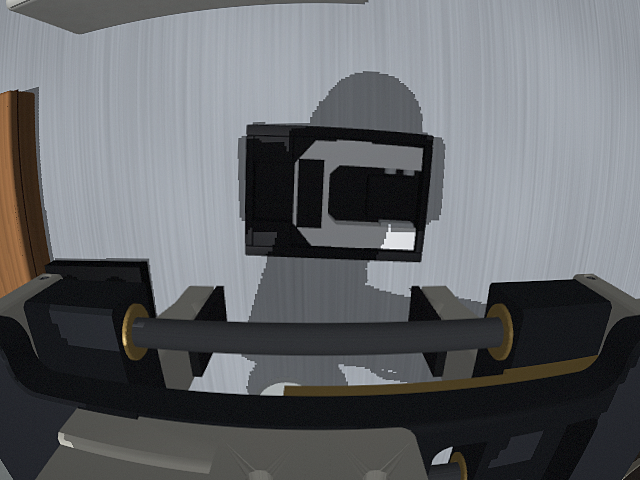

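The wrist view shows the tray outline from (247,128) to (433,262). The gauge's black back plate is at (312,194) and its legs point right, towards world -x.

```bash
python3 - <<'E'
from h import *
im=cv2.imread('pics/w1.png');g=cv2.cvtColor(im,6)
T=np.array([[-0.0035,-1,-0.0055,.4793],[-1,.0035,.0026,-.3736],[-.0025,.0055,-1,.2491],[0,0,0,1]])
m=np.zeros_like(g);m[140:252,290:426]=(g[140:252,290:426]>90)
cs=cv2.findContours(m,0,1)[0]
for c in sorted(cs,key=cv2.contourArea)[-2:]:
    P=onz('wrist',c[:,0,:],.024,T)
    print(cv2.contourArea(c),cv2.boundingRect(c),'x',P[:,0].min().round(4),P[:,0].max().round(4),'y',P[:,1].min().round(4),P[:,1].max().round(4))
    r=cv2.minAreaRect((P[:,:2]*1000).astype('float32'));print(r)
for r in (150,175,194,210,240): print(r,''.join('%4d'%v for v in g[r,284:432:3]))
c=onz('wrist',[[247,130],[433,134],[420,262],[247,253]],.022,T);print(c.round(4),c.mean(0))
E
```

```text
125.5 (293, 160, 6, 66) x 0.493 0.498 y -0.4327 -0.3761
((495.9527893066406, -404.4533996582031), (56.73917007446289, 2.8844351768493652), 86.87793731689453)
5308.5 (297, 140, 126, 110) x 0.3857 0.4946 y -0.4497 -0.3535
((440.031982421875, -402.2073974609375), (93.6490707397461, 106.2050552368164), 87.1540756225586)
150   13  58  15  11  18  13  18   6 126 120 120 120 119 120 120 120 120 121 121 120 121 120 119 119 120 120 120 119 119 120 118 121 119 119 117 118 118 119 117 118 118 117 118 118 118 118 105   6   8   0
175   13  16  19   7 126   2  18  21  16  14  11  18  14  54 120  99  14  16  19  15  17  16  21  14  14  15  18  13   5  13  10  15   7   8  11   6   7  12  16   9  25  47  63  52  15   6   8  14  10 106
194   16  14  11  44 129  14  16  15  16  12  17  11  12 105 119  15   8  17  12  15  14  16  17  17   6  16  11  14  13  10  12  13  14  11   9  15  13  14  12  12  18  11  13  16  16  11  17  15  53  96
210   14  15  14  76  82   8  17  16   8  14   9  15  10 124 122  10  20  20  18  16  11  11  11  14   9   7  10  11  16  13  15  18  15  13  16   7  14  15  17  17  14  15  16  20   5   3  16  12  97  93
240   14  15  10  14   6  12   8   1 126 117 115 116 116 117 116 117 117 115 116 117 117 116 115 115 117 117 116 116 115 115 116 116 117 100 226 225 224 223 222 222 222 220 221 239   4  34  22 169 170 166
[[ 0.5365 -0.4596  0.022 ]
 [ 0.3753 -0.4576  0.022 ]
 [ 0.3813 -0.3402  0.022 ]
 [ 0.5407 -0.35    0.022 ]] [ 0.45847252 -0.40188621  0.022     ]
```

```bash
python3 -c "
from h import *
print(go((.4825,-.4038),np.radians(177.1),.115))"
```

```text
(array([ 29.8,  -2.4, 136.6]), array([0.0024, 0.0004, 0.048 ]))
```

```bash
python3 -m handwheel '[[[15,-1.2,35,0,0,0,0.5],[15,-1.2,35,0,0,0,0.5],[0,0,36,0,0,0,0.5],[0,0,30,0.0024,0,0.048,0.5],[0,0,0,0,0,0,0.5]]]'
python3 -c "
from h import *
print(go((.4825,-.4038),np.radians(177.1),.074));im,T=snap('wrist','w2');print(T.round(4))"
```

```text
time_s: 3.95
position: [0.4814, -0.4029, 0.1123]
orientation: [-0.0, -0.688, 0.726, 0.002]
ft_force: [-1.6, -0.7, -0.7]
gripper_width: 0.0599
grip_force: 0.0
(array([ 0.9, -1.2, 38.3]), array([ 0.0033,  0.003 , -0.003 ]))
[[-0.0536 -0.9986 -0.0032  0.4814]
 [-0.9986  0.0535  0.0032 -0.4029]
 [-0.003   0.0033 -1.      0.1123]
 [ 0.      0.      0.      1.    ]]
```

View pics/w2.png

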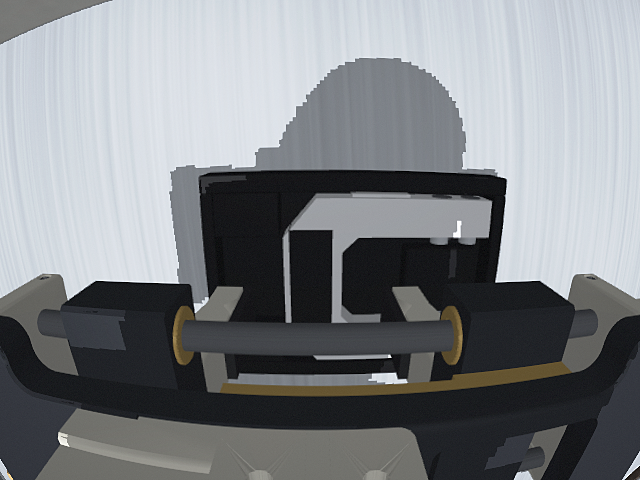

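The picture shows the open fingers, near columns 225 and 410, straddling the back bar (columns 287–345), so they are well centred.

```bash
python3 -m handwheel '[[[0.9,-1.2,5,0.003,0.003,0,0.5],[0,0,10,0,0,0,0.5],[0,0,10,0,0,0,0.5],[0,0,8,0,0,0,0.5],[0,0,5,0,0,0,0.5]]]'
python3 -m handwheel '[[[0,0,0,0,0,0,0.5],[0,0,0,0,0,0,0],[0,0,0,0,0,0,0],[0,0,0,0,0,0,0],[0,0,0,0,0,0,0]]]'
```

```text
time_s: 4.42
position: [0.4843, -0.405, 0.0776]
orientation: [0.001, -0.689, 0.725, -0.003]
ft_force: [0.0, -0.3, -0.1]
gripper_width: 0.0439
grip_force: 0.0
time_s: 4.83
position: [0.4843, -0.4053, 0.0785]
orientation: [0.001, -0.689, 0.725, -0.003]
ft_force: [-1.5, -0.9, 1.9]
gripper_width: 0.0299
grip_force: 30.0
```

```bash
python3 -m handwheel '[[[0,0,-4,0,0,0,0],[0,0,-8,0,0,0,0],[0,0,-15,0,0,0,0],[0,0,-20,0,0,0,0],[0,0,-25,0,0,0,0]]]'
python3 -c "
from h import *
s=manip.sense();print(s['time_s'],s['position'],s['ft_force'],s['wrist_torque'],s['gripper_width'],s['qpos'])
print(go((.489,.369),np.radians(177.1),.20))"
```

```text
time_s: 5.25
position: [0.4831, -0.4044, 0.1498]
orientation: [0.0, -0.689, 0.725, -0.001]
ft_force: [0.6, 0.4, -4.6]
gripper_width: 0.0299
grip_force: 30.0
5.25 [ 0.48311106 -0.40436811  0.14980185] [ 0.61261128  0.3895996  -4.59151951] [-0.0063268  -0.2480395   0.02211707] 0.029930874008796897 [-3.87345560e-01  4.04963235e-01 -2.69686595e-01  5.09565708e-04
 -8.93128524e-01  3.35607117e-01]
(array([-772.6,   33.7,  -51.3]), array([-0.0027, -0.0014, -0.0008]))
```

```bash
python3 -m handwheel '[[[0,0,-35,0,0,0,0],[0,0,-40,0,0,0,0],[0,0,-40,0,0,0,0],[0,0,-40,0,0,0,0],[-15,0,-35,0,0,0,0]]]' | head -2
python3 -m handwheel '[[[-30,0,0,0,0,0,0],[-37,0,0,0,0,0,0],[-37,0,0,0,0,0,0],[-37,0,0,0,0,0,0],[-37,0,0,0,0,0,0]]]'|head -2
python3 -m handwheel '[[[-37,0,0,0,0,0,0],[-37,0,0,0,0,0,0],[-37,0,0,0,0,0,0],[-37,0,0,0,0,0,0],[-37,0,0,0,0,0,0]]]'|head -2
python3 -m handwheel '[[[-37,0,0,0,0,0,0],[-37,0,0,0,0,0,0],[-37,0,0,0,0,0,0],[-37,0,0,0,0,0,0],[-37,0,0,0,0,0,0]]]'|head -2
python3 -m handwheel '[[[-37,0,0,0,0,0,0],[-37,0,0,0,0,0,0],[-37,0,0,0,0,0,0],[-37,0,0,0,0,0,0],[-20,0,0,0,0,0,0]]]'
python3 -c "
from h import *
print(go((.524,.367),np.radians(177.1),.10))"
```

```text
time_s: 5.67
position: [0.4833, -0.3906, 0.3434]
time_s: 6.08
position: [0.492, -0.2099, 0.34]
time_s: 6.5
position: [0.5014, -0.0251, 0.3396]
time_s: 6.92
position: [0.5108, 0.1596, 0.3391]
time_s: 7.33
position: [0.5198, 0.3291, 0.3378]
orientation: [0.001, -0.689, 0.724, -0.003]
ft_force: [0.2, 0.3, -4.3]
gripper_width: 0.0298
grip_force: 30.0
(array([-38.6,  -1.1, 237.8]), array([-0.0051, -0.0022,  0.0012]))
```

```bash
python3 -m handwheel '[[[-20,-1,35,0,0,0,0],[-18,0,37,0,0,0,0],[0,0,40,0,0,0,0],[0,0,40,0,0,0,0],[0,0,40,0,0,0,0]]]' | head -2
python3 -m handwheel '[[[0,0,30,-0.004,-0.002,0,0],[0,0,15,0,0,0,0],[0,0,4,0,0,0,0],[0,0,3,0,0,0,0],[0,0,0,0,0,0,0]]]'
python3 -c "
from h import *
print(go((.524,.367),np.radians(177.1),.0755))"
```

```text
time_s: 7.75
position: [0.5237, 0.363, 0.1446]
time_s: 8.17
position: [0.5249, 0.3632, 0.0947]
orientation: [0.001, -0.689, 0.725, -0.001]
ft_force: [0.7, -0.6, -3.9]
gripper_width: 0.0295
grip_force: 30.0
(array([-3.7,  1.1, 19.2]), array([-0.0021, -0.0003, -0.0001]))
```

```bash
python3 -m handwheel '[[[0,0,5,0,0,0,0],[0,0,4,0,0,0,0],[0,0,3,0,0,0,0],[0,0,2,0,0,0,0],[0,0,0,0,0,0,0]]]'
python3 -m handwheel '[[[0,0,1,0,0,0,0],[0,0,1,0,0,0,0],[0,0,1,0,0,0,0],[0,0,0.5,0,0,0,0],[0,0,0,0,0,0,0]]]'
```

```text
time_s: 8.58
position: [0.5243, 0.3627, 0.0797]
orientation: [0.0, -0.689, 0.725, -0.001]
ft_force: [0.0, 0.5, -4.4]
gripper_width: 0.0294
grip_force: 30.0
time_s: 9.0
position: [0.5244, 0.3628, 0.0763]
orientation: [0.0, -0.689, 0.725, -0.001]
ft_force: [0.2, -0.8, -5.1]
gripper_width: 0.0296
grip_force: 30.0
```

```bash
python3 -m handwheel '[[[0,0,1,0,0,0,0],[0,0,1,0,0,0,0],[0,0,0,0,0,0,0],[0,0,0,0,0,0,0],[0,0,0,0,0,0,0]]]'
python3 -c "
from h import *
s=manip.sense();print(s['ft_force'],s['wrist_torque'],s['position']);im,T=snap('wrist','w3');print(T.round(4).tolist())"
```

```text
time_s: 9.42
position: [0.5246, 0.363, 0.0755]
orientation: [0.001, -0.689, 0.725, -0.001]
ft_force: [-4.2, -1.1, 5.7]
gripper_width: 0.0296
grip_force: 30.0
[-4.22418128 -1.13504319  5.6571353 ] [-0.53996146  1.19889786  0.00518543] [0.52455398 0.36298299 0.07550745]
[[-0.0506, -0.9987, 0.002, 0.5246], [-0.9987, 0.0506, -0.0006, 0.363], [0.0005, -0.002, -1.0, 0.0755], [0.0, 0.0, 0.0, 1.0]]
```

View pics/w3.png

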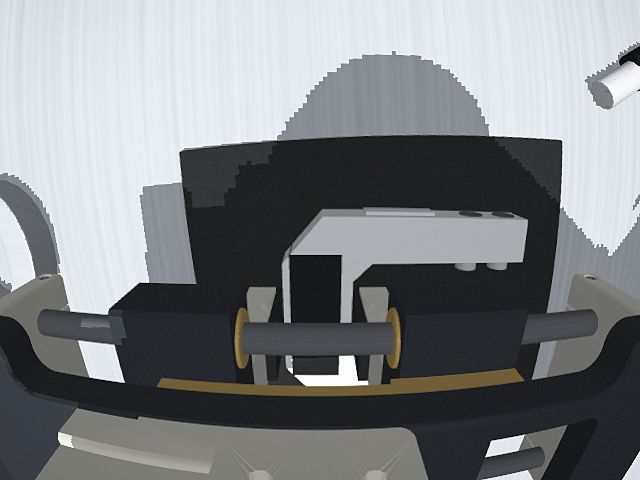

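The gauge lies on the mat, with the back bar at columns 287–345 between the pads and the legs pointing right. I'll release, rise and turn the tool.

```bash
python3 -m handwheel '[[[0,0,0,0,0,0,0.5],[0,0,0,0,0,0,0.5],[0,0,0,0,0,0,0.5],[0,0,0,0,0,0,0.5],[0,0,-5,0,0,0,0.5]]]'
python3 -m handwheel '[[[0,0,-20,0,0,0,0.5],[0,0,-30,0,0,0,0.5],[0,0,-20,0,0,-0.12,0.5],[0,0,-15,0,0,-0.12,0.5],[0,0,-10,0,0,-0.12,0.5]]]' | head -2
python3 -m handwheel '[[[0,0,-5,0,0,-0.12,0.5],[0,0,0,0,0,-0.12,0.5],[0,0,0,0,0,-0.12,0.5],[0,0,0,0,0,-0.12,0.5],[0,0,0,0,0,-0.12,0.5]]]' |head -2
python3 -m handwheel '[[[0,0,0,0,0,-0.12,0.5],[0,0,0,0,0,-0.12,0.5],[0,0,0,0,0,-0.12,0.5],[0,0,0,0,0,-0.12,0.5],[0,0,0,0,0,-0.12,0.5]]]'
python3 - <<'E'
from h import *
im,T=snap('wrist','w4');print(T.round(4).tolist());snap('top','t4')
E
```

```text
time_s: 9.88
position: [0.5242, 0.3625, 0.0786]
orientation: [-0.001, -0.689, 0.725, -0.001]
ft_force: [-0.3, 0.6, 0.1]
gripper_width: 0.0436
grip_force: 0.0
time_s: 10.3
position: [0.5249, 0.3635, 0.1771]
time_s: 10.72
position: [0.5244, 0.3629, 0.1799]
time_s: 11.13
position: [0.5244, 0.3629, 0.1798]
orientation: [0.0, 1.0, -0.028, 0.001]
ft_force: [-0.6, -0.4, -0.0]
gripper_width: 0.0437
grip_force: 0.0
[[0.9984, -0.0558, 0.0016, 0.5244], [-0.0558, -0.9984, -0.0008, 0.3629], [0.0016, 0.0007, -1.0, 0.1798], [0.0, 0.0, 0.0, 1.0]]
```

View pics/w4.png

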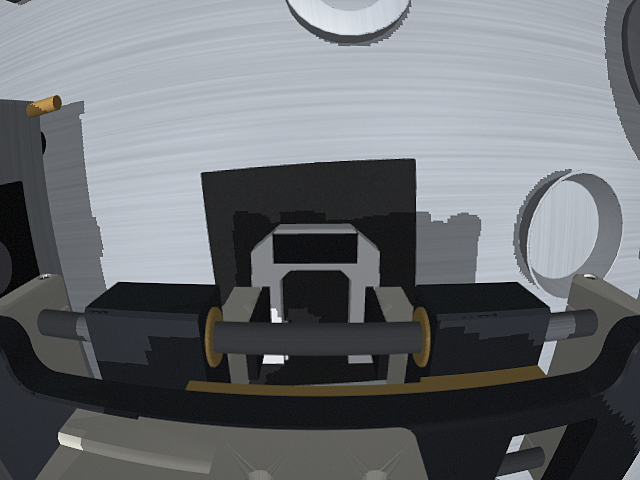

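The back plate's corners are at about (273,235) and (357,263). The legs run downwards at columns 275 and 362.

```bash
python3 - <<'E'
from h import *
im=cv2.imread('pics/w4.png');g=cv2.cvtColor(im,6)
T=np.array([[0.9984,-0.0558,0.0016,0.5244],[-0.0558,-0.9984,-0.0008,0.3629],[0.0016,0.0007,-1.0,0.1798],[0,0,0,1]])
sub=(g[220:290,240:395]>75).astype('uint8')
for r in (245,255,270,280):
    xs=np.where(g[r,240:395]>75)[0]+240
    e=[xs[0],xs[-1]];P=onz('wrist',[[e[0],r],[e[1]+1,r]],.021,T);print(r,e,P.round(4).tolist(),P.mean(0).round(4))
print(onz('wrist',[[315,224]],.021,T))
b=np.array([.5244,.3629]);gx=np.array([np.cos(np.radians(177.1)),np.sin(np.radians(177.1))]);gy=np.array([-gx[1],gx[0]])
# top image check
t=cv2.imread('pics/t4.png');
E
```

```text
245 [np.int64(256), np.int64(375)] [[0.5293, 0.4058, 0.021], [0.5246, 0.321, 0.021]] [0.5269 0.3634 0.021 ]
255 [np.int64(251), np.int64(379)] [[0.5221, 0.4102, 0.021], [0.517, 0.3182, 0.021]] [0.5196 0.3642 0.021 ]
270 [np.int64(252), np.int64(378)] [[0.5108, 0.4107, 0.021], [0.5057, 0.319, 0.021]] [0.5082 0.3648 0.021 ]
280 [np.int64(251), np.int64(379)] [[0.5031, 0.4123, 0.021], [0.4979, 0.3183, 0.021]] [0.5005 0.3653 0.021 ]
[[0.54202013 0.36321508 0.021     ]]
```

```bash
python3 -c "
from h import *
print(go((.488,.4014),np.radians(267.1),.074))"
```

```text
(array([-38.8, -36.3, 105.6]), array([ 0.0007, -0.0016, -0.009 ]))
```

```bash
python3 -m handwheel '[[[-20,-18,5,0,0,0,0.5],[-18.8,-18.3,30,0,0,-0.007,0.5],[0,0,30,0,0,0,0.5],[0,0,10,0,0,0,0.5],[0,0,0,0,0,0,0.5]]]'
python3 -c "
from h import *
print(go((.488,.4014),np.radians(267.1),.074));im,T=snap('wrist','w5')"
```

```text
time_s: 11.65
position: [0.4868, 0.4001, 0.1016]
orientation: [0.003, 1.0, -0.029, -0.001]
ft_force: [0.2, -0.5, 0.3]
gripper_width: 0.0437
grip_force: 0.0
(array([ 1.2, -1.5, 27.6]), array([ 0.0057,  0.0017, -0.0069]))
```

View pics/w5.png

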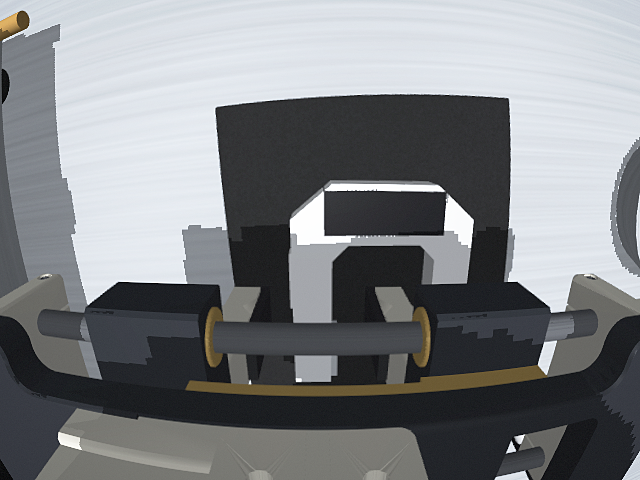

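The world +y leg is at columns 290–335, between the fingers at 262 and 378.

```bash
python3 -m handwheel '[[[1,-2.3,8,0.004,0.001,-0.005,0.5],[0,0,10,0,0,0,0.5],[0,0,6,0,0,0,0.5],[0,0,3,0,0,0,0.5],[0,0,0,0,0,0,0.5]]]'
python3 -m handwheel '[[[0,0,0,0,0,0,0],[0,0,0,0,0,0,0],[0,0,0,0,0,0,0],[0,0,0,0,0,0,0],[0,0,0,0,0,0,0]]]'
```

```text
time_s: 12.12
position: [0.4891, 0.4032, 0.0766]
orientation: [-0.001, 1.0, -0.025, 0.001]
ft_force: [0.3, 1.4, -0.5]
gripper_width: 0.0438
grip_force: 0.0
time_s: 12.53
position: [0.4891, 0.4035, 0.0776]
orientation: [-0.001, 1.0, -0.025, 0.001]
ft_force: [0.6, -1.5, 2.4]
gripper_width: 0.0197
grip_force: 30.0
```

```bash
python3 -m handwheel '[[[0,0,0,0,0,0,0.45],[0,0,0,0,0,0,0.45],[0,0,0,0,0,0,0.45],[0,0,1,0,0,0,0.45],[0,0,1,0,0,0,0.45]]]'
python3 -m handwheel '[[[0,0,1,0,0,0,0.45],[0,0,1,0,0,0,0.45],[0,0,0,0,0,0,0.45],[0,0,0,0,0,0,0.45],[0,0,0,0,0,0,0.45]]]'
```

```text
time_s: 12.95
position: [0.4891, 0.4039, 0.0752]
orientation: [-0.002, 1.0, -0.025, 0.001]
ft_force: [0.5, 0.6, -0.2]
gripper_width: 0.0389
grip_force: 0.0
time_s: 13.37
position: [0.4891, 0.4038, 0.0733]
orientation: [-0.001, 1.0, -0.025, 0.001]
ft_force: [0.1, 0.8, -0.4]
gripper_width: 0.0395
grip_force: 0.0
```

```bash
python3 -m handwheel '[[[0,0,1,0,0,0,0.45],[0,0,1,0,0,0,0.45],[0,0,0,0,0,0,0.45],[0,0,0,0,0,0,0],[0,0,0,0,0,0,0]]]'
python3 -m handwheel '[[[0,0,0,0,0,0,0],[0,0,0,0,0,0,0],[0,0,0,0,0,0,0],[0,0,0,0,0,0,0],[0,0,0,0,0,0,0]]]'
python3 -m handwheel '[[[0,0,-3,0,0,0,0],[0,0,-5,0,0,0,0],[0,0,-8,0,0,0,0],[0,0,-10,0,0,0,0],[0,0,-10,0,0,0,0]]]'
python3 -c "
from h import *
s=manip.sense();print(s['ft_force'],s['wrist_torque'],s['position']);im,T=snap('wrist','w6');print(T.round(4).tolist())"
```

```text
time_s: 13.78
position: [0.4891, 0.4038, 0.0713]
orientation: [-0.001, 1.0, -0.025, 0.001]
ft_force: [-0.6, -0.2, -0.9]
gripper_width: 0.0308
grip_force: 0.0
time_s: 14.2
position: [0.4892, 0.4037, 0.0714]
orientation: [-0.001, 1.0, -0.025, 0.001]
ft_force: [-0.5, -0.3, 1.1]
gripper_width: 0.0198
grip_force: 30.0
time_s: 14.62
position: [0.489, 0.4036, 0.1083]
orientation: [-0.001, 1.0, -0.025, 0.001]
ft_force: [0.9, -0.5, -4.6]
gripper_width: 0.0201
grip_force: 30.0
[ 0.93956903 -0.45564224 -4.60077393] [ 0.14941056  0.01537126 -0.01497146] [0.48902567 0.40363344 0.10826847]
[[0.9988, -0.0498, 0.0025, 0.489], [-0.0498, -0.9988, 0.0028, 0.4036], [0.0023, -0.0029, -1.0, 0.1083], [0.0, 0.0, 0.0, 1.0]]
```

View pics/w6.png

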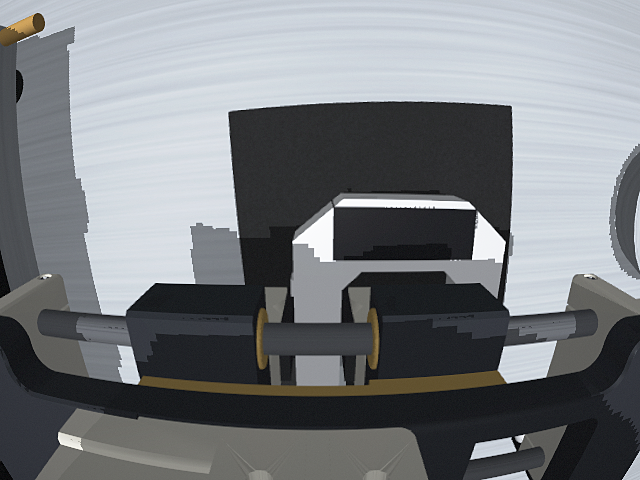

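```bash
python3 -m handwheel '[[[0,0,-25,0,0,-0.012,0],[0,0,-40,0,0,-0.012,0],[0,0,-40,0,0,0,0],[-4,15,-38,0,0,0,0],[-6,25,-32,0,0,0,0]]]' | head -2
python3 -m handwheel '[[[-6,30,-25,0,0,0,0],[-7,35,-20,0,0,0,0],[-7,38,-12,0,0,0,0],[-7,40,-5,0,0,0,0],[-5,35,-5,0,0,0,0]]]' | head -2
python3 -m handwheel '[[[-3,20,0,0,0,0,0],[-2,8,0,0,0,0,0],[0,0,0,0,0,0,0],[0,0,0,0,0,0,0],[0,0,0,0,0,0,0]]]'
python3 - <<'E'
from h import *
im,T=snap('wrist','w7');print(T.round(4).tolist())
T6=np.array([[0.9988,-0.0498,0.0025,0.489],[-0.0498,-0.9988,0.0028,0.4036],[0.0023,-0.0029,-1.0,0.1083],[0,0,0,1]])
P=onz('wrist',[[405,194],[405,208],[405,261],[292,300],[333,235],[475,235]],.058,T6);print(((np.c_[P,np.ones(6)]@np.linalg.inv(T6).T)[:,:3]*1000).round(1).tolist())
E
```

```text
time_s: 15.08
position: [0.4781, 0.3648, 0.2856]
time_s: 15.5
position: [0.4395, 0.1839, 0.3501]
time_s: 15.92
position: [0.4353, 0.159, 0.3486]
orientation: [-0.002, 1.0, -0.013, 0.001]
ft_force: [0.4, 0.6, -5.1]
gripper_width: 0.0194
grip_force: 30.0
[[0.9997, -0.0255, 0.0028, 0.4353], [-0.0256, -0.9997, 0.0034, 0.159], [0.0027, -0.0035, -1.0, 0.3486], [0.0, 0.0, 0.0, 1.0]]
[[53.5, 34.7, 50.3], [47.9, 35.0, 50.3], [25.9, 36.3, 50.3], [8.7, -10.4, 50.4], [36.8, 6.5, 50.4], [37.1, 66.5, 50.2]]
```

View pics/w7.png

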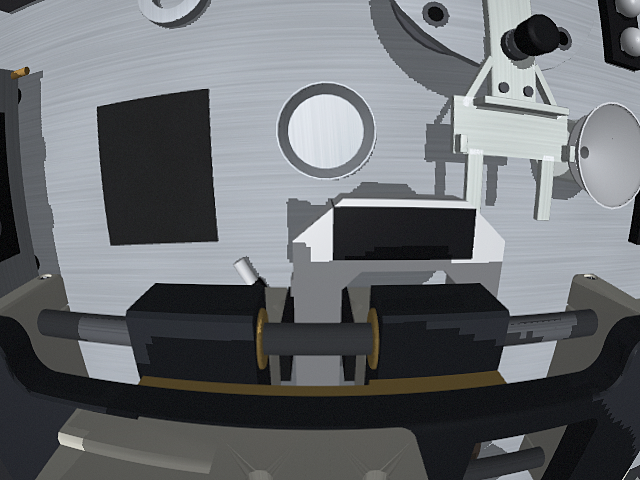

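The tenth picture shows the gauge level in the grip, with its back plate at columns 333–475. The knob is at (538,35), the holes at (435,13) and (563,38), and the stop plate edge runs from about (480,97) to (568,113). The right-hand tine ends near (542,219).

```bash
python3 - <<'E'
from h import *
im=cv2.imread('pics/w7.png');g=cv2.cvtColor(im,6).astype(int)
T=np.array([[0.9997,-0.0255,0.0028,0.4353],[-0.0256,-0.9997,0.0034,0.159],[0.0027,-0.0035,-1.0,0.3486],[0,0,0,1]])
ax=np.array([.6955,-.0076]);a=np.pi-.0264
o=np.array([np.cos(a),np.sin(a)]);l=np.array([-o[1],o[0]]);c=ax+.208*o
def P(x,y,z):return [*(c+x*o+y*l),z]
N=['tineR end in','tineR end out','tineL in(x0)','tineL out(x0)','tineR in x20','tineR out x20','stop top L','stop top R','lipR end','lipL end','knobtop']
Q=[P(.04,.029,.16),P(.04,.043,.16),P(0,-.029,.16),P(0,-.043,.16),P(.02,.029,.16),P(.02,.043,.16),P(-.052,-.04,.184),P(-.052,.04,.184),P(-.014,.0495,.174),P(-.014,-.0495,.174),P(-.108,0,.21)]
for n,q in zip(N,proj('wrist',Q,T)):print(n,q.round(1))
def bl(px,r,thr,w,z,nm,inv):
    x0,y0=px[0]-w,max(px[1]-w,0);s=g[y0:px[1]+w,x0:px[0]+w];m=((s<thr) if inv else (s>thr)).astype('uint8')
    k=max(cv2.findContours(m,0,2)[0],key=cv2.contourArea);e=cv2.minAreaRect(k);print(nm,np.array(e[0])+[x0,y0],e[1],onz('wrist',np.array(e[0])+[x0,y0],z,T).round(4))
bl((435,13),0,90,13,.145,'holeL',True)
print('row 190 ',g[190,455:560].tolist());print('col 542',g[195:235,542].tolist());print('row165',g[165,455:565].tolist())
for cc in(500,545):print('col',cc,g[85:135,cc].tolist())
E
```

```text
tineR end in [534.9 221. ]
tineR end out [547.4 221.5]
tineL in(x0) [481.  170.8]
tineL out(x0) [465.4 169.8]
tineR in x20 [537.4 198.4]
tineR out x20 [549.9 199.2]
stop top L [483.3 102.5]
stop top R [568.4 115.9]
lipR end [568.  162.5]
lipL end [465.3 152.3]
knobtop [544.8  31.8]
holeL [435.   13.5] (23.0, 24.0) [[0.6205 0.0582 0.145 ]]
row 190  [179, 179, 178, 179, 180, 179, 181, 189, 131, 86, 61, 121, 214, 221, 218, 216, 213, 207, 208, 215, 216, 211, 210, 215, 213, 209, 167, 174, 176, 179, 173, 103, 95, 98, 101, 100, 101, 102, 101, 101, 95, 143, 186, 179, 178, 177, 177, 178, 178, 178, 177, 177, 178, 178, 178, 180, 178, 179, 179, 181, 180, 181, 181, 180, 181, 182, 181, 180, 181, 179, 181, 181, 180, 179, 178, 179, 180, 181, 181, 185, 175, 88, 81, 84, 108, 190, 218, 209, 208, 202, 201, 209, 210, 202, 209, 211, 201, 117, 93, 98, 99, 99, 100, 98, 97]
col 542 [209, 209, 208, 209, 209, 209, 207, 209, 209, 207, 205, 208, 205, 207, 206, 202, 204, 199, 201, 200, 202, 200, 198, 200, 212, 149, 176, 177, 181, 176, 177, 176, 176, 177, 181, 183, 173, 173, 177, 181]
row165 [179, 178, 177, 178, 1
[... 306 characters left out ...]
, 184, 182, 183, 184, 184, 184, 184, 187, 194, 91, 99, 103, 102, 99, 100, 96, 85, 89, 85, 126, 211, 218, 208, 205, 205, 204, 214, 208, 205, 212, 208, 196, 177, 184, 185, 183, 179, 183, 182, 182, 185, 184, 183]
col 500 [86, 80, 78, 69, 42, 4, 35, 172, 229, 219, 219, 217, 182, 217, 217, 213, 209, 213, 226, 168, 56, 73, 69, 88, 121, 113, 123, 221, 212, 212, 211, 209, 205, 206, 207, 209, 210, 210, 206, 203, 205, 206, 208, 211, 206, 205, 207, 207, 212, 213]
col 545 [202, 205, 205, 206, 211, 217, 211, 162, 87, 63, 60, 74, 79, 82, 83, 74, 69, 72, 53, 217, 214, 203, 203, 201, 210, 202, 96, 66, 70, 65, 126, 110, 152, 214, 204, 212, 212, 209, 204, 204, 205, 207, 209, 213, 208, 205, 208, 210, 211, 209]
```

```bash
python3 -m handwheel '[[[8,20,0,0,0,0,0],[14,30,0,0,0,0,0],[14,36,0,0,0,0,0],[9,26,10,0,0,0,0],[5,12,15,0,0,0,0]]]' | head -2
python3 -m handwheel '[[[0,0,15,0,0,0,0],[0,0,15,0,0,0,0],[0,0,0,0,0,0,0],[0,0,0,0,0,0,0],[0,0,0,0,0,0,0]]]'
python3 -c "
from h import *
print(go((.4865,.033),np.radians(270-1.51),.2304),manip.sense()['wrist_torque'])"
```

```text
time_s: 16.38
position: [0.4836, 0.0317, 0.3237]
time_s: 16.8
position: [0.4827, 0.0339, 0.2939]
orientation: [-0.001, 1.0, -0.012, 0.002]
ft_force: [-0.3, 0.8, -4.5]
gripper_width: 0.0198
grip_force: 30.0
(array([ 3.6,  1. , 63.5]), array([-0.0027, -0.0031,  0.0017])) [0.09050219 0.01218611 0.01833964]
```

```bash
python3 -m handwheel '[[[3.6,1,5,-0.002,-0.002,0,0],[0,0,15,0,0,0,0],[0,0,15,0,0,0,0],[0,0,7,0,0,0,0],[0,0,0,0,0,0,0]]]'
python3 - <<'E'
from h import *
print(go((.4865,.033),np.radians(270-1.51),.2304))
im,T=snap('wrist','w8');print(T.round(4).tolist())
E
```

```text
time_s: 17.22
position: [0.4852, 0.0321, 0.25]
orientation: [-0.0, 1.0, -0.013, -0.001]
ft_force: [-1.2, -0.4, -5.0]
gripper_width: 0.0195
grip_force: 30.0
(array([ 1.3, -0.9, 19.6]), array([-0.0001,  0.0017,  0.0008]))
[[0.9997, -0.0256, -0.0017, 0.4852], [-0.0256, -0.9997, 0.0002, 0.0321], [-0.0017, -0.0001, -1.0, 0.25], [0.0, 0.0, 0.0, 1.0]]
```

```bash
python3 - <<'E'
from h import *
im=cv2.imread('pics/w8.png');g=cv2.cvtColor(im,6).astype(int);T=toolpose()
ax=np.array([.6965,-.0086]);a=np.pi-.0264
o=np.array([np.cos(a),np.sin(a)]);l=np.array([-o[1],o[0]]);c=ax+.208*o
def P(x,y,z):return [*(c+x*o+y*l),z]
for n,q in dict(stopL=P(-.052,-.04,.184),stopM=P(-.052,0,.184),stopR=P(-.052,.04,.184),lipLtop_in=P(-.02,-.0495,.174),lipRtop_in=P(-.02,.0495,.174),knob=P(-.108,0,.21)).items():print(n,proj('wrist',q,T).round(1))
z=T[2,3]-.0594+.009
for n,q in dict(gback=[.0522,.036],legL=[.02,-.01],legR=[.02,.082]).items():print(n,proj('wrist',(T@[*q,.0504,1])[:3],T).round(1))
q=proj('wrist',P(-.052,0,.184),T)[0].astype(int);print('col',q[0],q[1]-45,g[max(q[1]-45,0):q[1]+60,q[0]].tolist())
for r in(250,265):print('row',r,g[r,230:560:2].tolist())
E
```

```text
stopL [[305.8 182.5]]
stopM [[397.8 183.6]]
stopR [[481.  186.8]]
lipLtop_in [[286.9 247.7]]
lipRtop_in [[483.7 247.9]]
knob [[414.2  41.6]]
gback [[408.  197.3]]
legL [[292.2 274.8]]
legR [[500.9 272.5]]
col 397 138 [195, 198, 196, 198, 197, 198, 198, 198, 197, 197, 198, 198, 198, 198, 197, 198, 199, 199, 197, 197, 199, 197, 197, 198, 198, 198, 209, 219, 154, 82, 72, 87, 147, 200, 209, 203, 204, 201, 201, 194, 193, 190, 189, 178, 132, 143, 199, 192, 190, 197, 194, 199, 204, 126, 92, 91, 82, 83, 82, 77, 81, 140, 201, 197, 196, 195, 196, 205, 179, 44, 17, 23, 25, 26, 21, 27, 23, 26, 27, 20, 25, 22, 22, 23, 23, 23, 24, 24, 23, 20, 25, 23, 24, 25, 24, 23, 18, 21, 25, 24, 26, 23, 26, 25, 24]
row 250 [150, 150, 149, 150, 149, 150, 149, 148, 148, 147, 147, 146, 145, 147, 147, 148, 111, 81, 82, 81, 79, 83, 83, 73, 103, 101, 103, 103, 100, 84, 74, 102, 103, 102, 104, 106, 103, 104, 105, 104, 101, 206, 199, 196, 196, 197, 196, 196, 196, 196, 198, 155, 22, 27, 24, 23, 24, 23, 24, 23, 25, 27, 26, 28, 23, 30, 23, 24, 20, 24, 20, 12, 10, 10, 2, 8, 8, 12, 8, 4, 12, 12, 15, 9, 15, 12, 11, 15, 16, 1
[... 448 characters left out ...]
 86, 84, 84, 87, 86, 84, 84, 86, 88, 104, 104, 105, 106, 103, 104, 105, 104, 103, 107, 105, 104, 106, 106, 105, 105, 105, 104, 104, 107, 102, 106, 103, 102, 105, 105, 104, 106, 105, 102, 101, 105, 103, 103, 102, 105, 101, 103, 103, 103, 104, 105, 104, 102, 104, 104, 105, 103, 102, 103, 105, 104, 105, 103, 104, 105, 104, 104, 104, 105, 103, 103, 104, 105, 101, 104, 104, 104, 105, 103, 103, 102, 105, 102, 103, 102, 103, 105, 104, 103, 103, 103, 104, 104, 103, 105, 103, 104, 101, 100, 105, 103, 103, 103, 103, 102, 102, 101, 104, 103, 103, 102, 102, 99, 155, 154, 151, 152, 151, 150, 151, 151, 151, 151, 150, 149, 149, 171, 145, 134, 132, 135, 137, 139, 141, 143, 145, 142, 145, 145, 145, 148, 149]
```

```bash
python3 - <<'E'
from h import *
T=toolpose();Ti=np.linalg.inv(T)
f=lambda px,z:((Ti@[*onz('wrist',[px],z,T)[0],1])[:3]*1000).round(1).tolist()
for n,px,z in(('stop outer top',(397,190.5),.184),('stop at 320',(320,190),.184),('gauge back',(397,199),.1996),('gauge L265',(293,265),.1996),('gauge R265',(501,265),.1996),('cradle L .16',(263,265),.16),('cradle R .16',(529,265),.16),('cradle L .174',(263,265),.174),('cradle R .174',(529,265),.174)):print(n,f(px,z))
g=cv2.cvtColor(cv2.imread('pics/w8.png'),6).astype(int)
for c in(330,360,440,470):print(c,g[170:215,c].tolist())
for r in(215,225,235):print(r,g[r,240:320:2].tolist(),g[r,450:550:2].tolist())
E
```

```text
stop outer top [52.7, 35.1, 67.1]
stop at 320 [52.6, 1.4, 67.1]
gauge back [51.3, 31.8, 51.5]
gauge L265 [23.9, -9.7, 51.5]
gauge R265 [23.2, 82.0, 51.5]
cradle L .16 [10.3, -28.3, 91.1]
cradle R .16 [9.2, 124.2, 91.1]
cradle L .174 [15.1, -26.1, 77.1]
cradle R .174 [14.0, 114.8, 77.1]
330 [200, 223, 221, 220, 217, 210, 205, 202, 200, 198, 197, 175, 154, 178, 209, 208, 206, 208, 208, 207, 204, 200, 200, 200, 200, 203, 202, 203, 210, 179, 165, 139, 91, 86, 88, 89, 87, 85, 72, 165, 211, 211, 206, 206, 204]
360 [194, 225, 219, 215, 212, 207, 202, 199, 196, 193, 193, 171, 141, 206, 200, 199, 200, 201, 204, 207, 175, 87, 98, 89, 80, 84, 80, 74, 121, 181, 208, 202, 202, 213, 223, 236, 136, 50, 19, 27, 28, 26, 28, 33, 27]
440 [66, 143, 181, 193, 194, 190, 192, 188, 187, 188, 188, 186, 182, 142, 113, 192, 182, 183, 190, 191, 198, 142, 91, 99, 95, 84, 82, 82, 78, 79, 135, 194, 191, 187, 188, 191, 198, 157, 34, 12, 21, 21, 15, 19, 18]
470 [156, 58, 95, 180, 187, 187, 185, 184, 183, 182, 181, 183, 184, 182, 147, 144, 174, 179, 183, 187, 188, 188, 187, 182, 181, 179, 182, 183, 182, 183, 183, 187
[... 628 characters left out ...]
7, 193, 94, 84, 87, 80, 90, 198, 205, 201, 202] [23, 24, 24, 23, 20, 24, 21, 22, 22, 26, 18, 20, 40, 198, 184, 184, 183, 185, 184, 186, 167, 62, 145, 159, 158, 158, 158, 158, 157, 158, 160, 57, 106, 103, 92, 88, 186, 126, 135, 138, 141, 143, 145, 149, 151, 152, 155, 155, 158, 160]
235 [147, 147, 146, 146, 146, 144, 144, 145, 146, 145, 151, 95, 83, 81, 82, 83, 82, 83, 78, 96, 95, 97, 99, 101, 69, 81, 102, 85, 84, 97, 196, 204, 202, 201, 202, 200, 201, 199, 197, 199] [21, 21, 19, 19, 21, 15, 19, 18, 19, 20, 19, 14, 104, 186, 184, 185, 184, 185, 183, 182, 184, 184, 184, 183, 188, 110, 81, 79, 82, 81, 82, 86, 62, 108, 93, 113, 178, 128, 134, 136, 141, 142, 145, 145, 147, 150, 152, 154, 155, 155]
```

```bash
python3 - <<'E'
from h import *
g7=cv2.cvtColor(cv2.imread('pics/w7.png'),6).astype(int)
T7=np.array([[0.9997,-0.0255,0.0028,0.4353],[-0.0256,-0.9997,0.0034,0.159],[0.0027,-0.0035,-1.0,0.3486],[0,0,0,1]]);T=toolpose()
def edges(img,r,a,b):
    d=np.diff(img[r,a:b]);i=np.argsort(-abs(d))[:6];return sorted((int(a+k),int(d[k])) for k in i)
for r in(110,120,128):print(r,edges(g7,r,440,600))
def inv(px,z,T):return ((np.linalg.inv(T)@[*onz('wrist',[px],z,T)[0],1])[:3]*1000).round(1).tolist()
tl=[[468,165],[482.5,165]],[[540,190],[552,190]]
print('tines w7',[inv(p,.16,T7) for t in tl for p in t])
print('L edge w7',[inv((454.5,r),.16,T7) for r in(110,120)],' w8',[inv((277,r),.16,T) for r in(215,225)])
print('stop w7',inv((500,104),.184,T7),inv((545,110.7),.184,T7),'tine end',inv((542,219.5),.16,T7))
E
```

```text
110 [(440, -91), (450, -55), (453, 139), (568, -53), (592, 71), (594, -60)]
120 [(450, -50), (453, 165), (566, -63), (567, -52), (585, 139), (587, -70)]
128 [(453, 118), (566, -104), (580, -47), (581, 119), (582, 49), (583, -90)]
tines w7 [[59.8, 119.5, 188.3], [60.6, 132.4, 188.3], [43.3, 191.3, 188.0], [44.0, 204.7, 188.0]]
L edge w7 [[102.7, 106.5, 188.5], [94.8, 106.6, 188.5]]  w8 [[36.9, -20.1, 91.1], [31.8, -20.2, 91.1]]
stop w7 [108.5, 134.4, 164.4] [108.6, 176.0, 164.3] tine end [17.4, 197.0, 188.0]
```

```bash
python3 -m handwheel '[[[-1.5,-0.8,5,0,0,0,0],[0,0,5,0,0,0,0],[0,0,4,0,0,0,0],[0,0,2,0,0,0,0],[0,0,0,0,0,0,0]]]'
python3 -m handwheel '[[[0,0,1,0,0,0,0],[0,0,1,0,0,0,0],[0,0,1,0,0,0,0],[0,0,0.5,0,0,0,0],[0,0,0,0,0,0,0]]]'
```

```text
time_s: 17.68
position: [0.4839, 0.0329, 0.2348]
orientation: [-0.0, 1.0, -0.013, -0.0]
ft_force: [-0.6, -0.4, -4.0]
gripper_width: 0.0199
grip_force: 30.0
time_s: 18.1
position: [0.4841, 0.033, 0.2317]
orientation: [-0.0, 1.0, -0.013, 0.0]
ft_force: [0.7, 0.1, -6.0]
gripper_width: 0.0198
grip_force: 30.0
```

```bash
python3 -m handwheel '[[[0,0,1,0,0,0,0],[0,0,0.5,0,0,0,0],[0,0,0,0,0,0,0],[0,0,0,0,0,0,0],[0,0,0,0,0,0,0]]]' | sed -n '2p;4p'
python3 -m handwheel '[[[0,0,1,0,0,0,0],[0,0,0.5,0,0,0,0],[0,0,0,0,0,0,0],[0,0,0,0,0,0,0],[0,0,0,0,0,0,0]]]' | sed -n '2p;4p'
```

```text
position: [0.4842, 0.033, 0.2302]
ft_force: [-0.9, -0.7, -5.7]
position: [0.4842, 0.033, 0.2288]
ft_force: [-0.1, -0.7, -3.3]
```

```bash
python3 -m handwheel '[[[0,0,0.7,0,0,0,0],[0,0,0.3,0,0,0,0],[0,0,0,0,0,0,0],[0,0,0,0,0,0,0],[0,0,0,0,0,0,0]]]' | sed -n '2p;4p'
python3 - <<'E'
from h import *
s=manip.sense();print(s['wrist_torque']);im,T=snap('wrist','w9');print(T.round(4).tolist());g=cv2.cvtColor(im,7).astype(int)
for c in(360,397,440):print(c,g[170:230,c].tolist())
for r in (245,265):print(r,g[r,250:320:2].tolist())
E
```

```text
position: [0.4843, 0.0329, 0.2283]
ft_force: [-4.4, -0.3, 5.1]
[-0.14838107  1.27239683 -0.04690491]
[[0.9997, -0.0255, 0.0011, 0.4843], [-0.0255, -0.9997, 0.0008, 0.0329], [0.001, -0.0009, -1.0, 0.2283], [0.0, 0.0, 0.0, 1.0]]
360 [81, 97, 186, 219, 219, 217, 215, 213, 207, 203, 199, 197, 196, 192, 196, 166, 130, 184, 201, 198, 201, 204, 200, 137, 70, 80, 82, 71, 87, 167, 211, 202, 202, 201, 202, 207, 178, 98, 14, 29, 29, 28, 27, 28, 27, 27, 25, 28, 27, 27, 26, 28, 24, 27, 26, 30, 23, 24, 27, 25]
397 [74, 97, 148, 193, 213, 208, 206, 205, 204, 200, 196, 193, 190, 189, 190, 178, 143, 125, 197, 190, 190, 194, 202, 170, 112, 75, 80, 74, 72, 101, 205, 198, 194, 195, 195, 198, 189, 142, 2, 23, 27, 24, 25, 25, 23, 25, 25, 23, 25, 24, 19, 28, 27, 26, 23, 26, 23, 20, 21, 27]
440 [75, 76, 65, 142, 182, 197, 197, 193, 194, 193, 191, 191, 192, 188, 186, 184, 170, 136, 145, 179, 183, 185, 189, 195, 174, 117, 73, 82, 81, 76, 100, 198, 193, 188, 187, 189, 192, 180, 123, 5, 19, 22, 19, 24, 22, 21, 21, 23, 20, 18, 22, 24, 17, 24, 22, 23, 25, 19, 22, 23]
245 [151, 152, 130, 84, 85, 86, 86, 83, 86, 84, 84, 82, 102, 104, 102, 101, 102, 104, 90, 59, 96, 100, 102, 104, 106, 104, 105, 102, 161, 207, 204, 198, 196, 198, 197]
265 [144, 144, 149, 70, 79, 75, 81, 78, 78, 78, 77, 78, 92, 102, 103, 99, 100, 97, 95, 62, 99, 104, 103, 105, 101, 104, 104, 104, 103, 105, 105, 104, 105, 104, 104]
```

```bash
python3 -m handwheel '[[[0,0,-0.8,0,0,0,0],[0,0,0,0,0,0,0],[0,0,0,0,0,0,0.4],[0,0,0,0,0,0,0.4],[0,0,0,0,0,0,0.4]]]'
python3 -m handwheel '[[[0,0,0,0,0,0,0.4],[0,0,0,0,0,0,0.4],[0,0,-3,0,0,0,0.4],[0,0,-6,0,0,0,0.4],[0,0,-10,0,0,0,0.4]]]'
python3 -m handwheel '[[[0,0,-15,0,0,0,0.55],[0,0,-20,0,0,0,0.55],[0,0,-15,0,0,0,0.55],[0,0,0,0,0,0,0.55],[0,0,0,0,0,0,0.55]]]'
python3 - <<'E'
from h import *
im,T=snap('wrist','w10');print(T.round(4).tolist());g=cv2.cvtColor(im,7).astype(int);snap('top','t10')
for c in(380,397,420):print(c,g[100:230,c].tolist())
for r in (215,230,245):print(r,g[r,260:510:2].tolist())
E
```

```text
time_s: 19.82
position: [0.4844, 0.0331, 0.2286]
orientation: [-0.001, 1.0, -0.013, 0.0]
ft_force: [0.6, -0.1, -0.1]
gripper_width: 0.0327
grip_force: 0.0
time_s: 20.23
position: [0.4838, 0.0329, 0.2475]
orientation: [-0.0, 1.0, -0.013, -0.0]
ft_force: [0.9, 0.7, 0.1]
gripper_width: 0.0351
grip_force: 0.0
time_s: 20.65
position: [0.4846, 0.0331, 0.2992]
orientation: [-0.001, 1.0, -0.013, 0.002]
ft_force: [-0.2, -0.9, 0.2]
gripper_width: 0.0477
grip_force: 0.0
[[0.9997, -0.0258, 0.0033, 0.4846], [-0.0258, -0.9997, 0.0023, 0.0331], [0.0032, -0.0024, -1.0, 0.2992], [0.0, 0.0, 0.0, 1.0]]
380 [38, 22, 45, 93, 105, 102, 103, 100, 96, 102, 107, 105, 188, 198, 196, 195, 197, 196, 195, 196, 197, 195, 196, 196, 198, 197, 196, 197, 197, 197, 196, 199, 199, 196, 196, 197, 196, 196, 195, 196, 197, 196, 197, 198, 198, 196, 196, 196, 196, 197, 197, 198, 196, 197, 197, 197, 195, 195, 196, 198, 207, 171, 48, 112, 196, 210, 200, 200, 198, 190, 189, 189, 169, 105, 145, 200, 191, 191, 201, 205, 61, 57, 131, 194, 200, 198, 205, 172, 45, 16, 25, 28, 25, 27, 28, 25, 23, 24, 23, 23, 30, 26, 25, 26, 25, 25, 
[... 2338 characters left out ...]
1, 69, 181, 174, 175, 170, 150, 108, 82, 85, 84, 80, 82, 84, 84, 81, 82, 81, 82, 81, 60, 193, 118, 128, 131, 134, 134, 138, 140]
245 [145, 144, 143, 142, 142, 142, 140, 144, 125, 76, 78, 78, 79, 80, 78, 78, 77, 78, 77, 80, 104, 102, 102, 101, 103, 101, 101, 102, 102, 102, 103, 101, 102, 101, 101, 103, 101, 100, 79, 81, 79, 79, 81, 82, 78, 79, 82, 81, 81, 79, 82, 80, 82, 79, 82, 82, 81, 80, 85, 83, 83, 82, 83, 83, 82, 82, 81, 81, 83, 83, 83, 85, 84, 85, 83, 82, 70, 64, 63, 71, 104, 99, 100, 99, 102, 101, 101, 100, 100, 101, 99, 100, 100, 102, 94, 144, 146, 148, 147, 148, 148, 147, 147, 147, 146, 146, 145, 145, 148, 145, 146, 145, 148, 153, 94, 156, 153, 154, 151, 165, 169, 127, 131, 133, 135]
```

```bash
python3 -m handwheel '[[[0,0,-25,0,0,0,0.55],[20,12,-6,0,0,0,0.55],[24,16,0,0,0,0,0.55],[12,9.6,0,0,0,0,0.55],[0,0,0,0,0,0,0.55]]]'
python3 -m handwheel '[[[0,0,0,0,0,0,0.55],[0,0,0,0,0,0,0.55],[0,0,0,0,0,0,0.55],[0,0,0,0,0,0,0.55],[0,0,0,0,0,0,0.55]]]' | head -2
python3 - <<'E'
from h import *
im,T=snap('wrist','w11');print(T.round(4).tolist());g=cv2.cvtColor(im,7)
q=proj('wrist',[.5955,-.005,.21],T)[0];print('pred',q)
x0,y0=(q-55).astype(int);y0=max(y0,0);s=g[y0:y0+110,x0:x0+110]
for th in(25,45):
    m=(s<th).astype('uint8');m=cv2.morphologyEx(m,cv2.MORPH_OPEN,np.ones((3,3)))
    c=max(cv2.findContours(m,0,1)[0],key=cv2.contourArea);e=cv2.minEnclosingCircle(c);b=cv2.boundingRect(c);p=np.array(e[0])+[x0,y0];print(th,p,e[1],(b[0]+x0,b[1]+y0,b[2],b[3]),onz('wrist',p,.21,T).round(4))
print(s[::6,::4])
E
```

```text
time_s: 21.17
position: [0.5406, -0.0075, 0.3271]
orientation: [0.0, 1.0, -0.014, -0.001]
ft_force: [0.0, -0.2, 0.1]
gripper_width: 0.0482
grip_force: 0.0
time_s: 21.58
position: [0.5388, -0.0058, 0.3287]
[[0.9997, -0.0251, 0.0008, 0.5388], [-0.0251, -0.9997, 0.0011, -0.0058], [0.0008, -0.0011, -1.0, 0.3287], [0.0, 0.0, 0.0, 1.0]]
pred [313.28560366 171.60114674]
25 [315.5        169.94827652] 25.236448287963867 (np.int64(291), np.int64(145), 50, 50) [[ 0.5964 -0.0063  0.21  ]]
45 [315.53275299 169.855896  ] 25.290529251098633 (np.int64(291), np.int64(145), 50, 50) [[ 0.5965 -0.0063  0.21  ]]
[[180 180 179 179 180 180 183 194 198 195 196 193 199 193 194 193 194 190
  193 192 192 195 130 175 171 171 171 171]
 [180 179 179 180 180 181 183 195 199 198 195 194 200 196 195 193 195 191
  194 193 194 195 129 174 173 172 173 171]
 [179 178 180 181 180 180 184 190 195 199 198 195 198 194 196 193 195 192
  195 192 194 197 129 174 174 171 169 171]
 [185 186 185 184 183 183 184 190 196 196 196 195 197 196 195 193 195 193
  193 193 194 197 127 173 176 174 175 174]
 [176 177 174 177 175 174 174 18
[... 1023 characters left out ...]
150 149 147 150 149 208 204 176 197 203 199 201 151  62   9  30  92 221
  198 197 198 198 162 197 197 148  80  80]
 [145 142 143 142 213 206 180 168 197 203 201 197 201 195 202 200 196 201
  195 198 200 196 139 153 195 197 153  85]
 [146 145 143 200 204 182  69 157 198 204 200 197 202 193 200 197 195 199
  197 200 197 195 134  81 157 194 198  81]
 [144 143 194 203 210 145 130 137 196 204 195 197 202 195 199 199 197 200
  192 194 202 195 124  82  80 177 193 205]
 [145 147 202 204 141 142 125  78 100  29  42  37  95 102 103 100 196 192
   83  78  65 194 119  82  83  80 207 198]
 [151  99  98 145 145 145 124  70 101 106  36  34 106 101 103 103  99 101
   39  30 101 104  81  79  80  82  82 102]]
```

```bash
python3 -m handwheel '[[[20,-0.4,0,0,0,0,0.55],[25,-0.5,0,0,0,0,0.55],[12.6,0,0,0,0,0,0.55],[0,0,20,0,0,0,0.55],[0,0,25,0,0,0,0.55]]]' | head -2
python3 -m handwheel '[[[0,0,20,0,0,0,0.55],[0,0,10,0,0,0,0.55],[0,0,5,0,0,0,0.55],[0,0,2,0,0,0,0.55],[0,0,0,0,0,0,0.55]]]'
python3 -m handwheel '[[[0,0,0,0,0,0,0.3],[0,0,0,0,0,0,0],[0,0,0,0,0,0,0],[0,0,0,0,0,0,0],[0,0,0,0,0,0,0]]]'
```

```text
time_s: 22.05
position: [0.5983, -0.0063, 0.2846]
time_s: 22.47
position: [0.5971, -0.0065, 0.2472]
orientation: [-0.0, 1.0, -0.013, 0.001]
ft_force: [0.9, 0.1, 0.4]
gripper_width: 0.0479
grip_force: 0.0
time_s: 22.88
position: [0.5971, -0.0065, 0.2474]
orientation: [-0.001, 1.0, -0.013, 0.001]
ft_force: [-0.9, 1.3, 4.2]
gripper_width: 0.0293
grip_force: 30.0
```

```bash
python3 -m handwheel '[[[0,0,-2,0,0,0,0],[0,0,-3,0,0,0,0],[0,0,-4,0,0,0,0],[0,0,-4,0,0,0,0],[0,0,0,0,0,0,0]]]'
python3 -m handwheel '[[[0,0,-0.5,0,0,0,0],[0,0,0,0,0,0,0],[0,0,0,0,0,0,0],[0,0,0,0,0,0,0],[0,0,0,0,0,0,0]]]'
python3 -c "
from h import *
s=manip.sense();print(s['qpos'].round(3),s['wrist_torque'])"
```

```text
time_s: 23.3
position: [0.597, -0.0064, 0.2585]
orientation: [-0.001, 1.0, -0.013, -0.0]
ft_force: [6.4, -0.4, -13.0]
gripper_width: 0.0292
grip_force: 30.0
time_s: 23.72
position: [0.597, -0.0064, 0.2582]
orientation: [-0.001, 1.0, -0.013, -0.0]
ft_force: [6.7, 0.6, -13.0]
gripper_width: 0.0292
grip_force: 30.0
[ 0.316  0.256 -0.214 -0.002 -1.101  1.23 ] [-0.07948172 -2.54604157  0.06241113]
```

```bash
python3 -m handwheel '[[[0,0,-1.3,0,0,0,0],[0,0,0,0,0,0,0],[0,0.9,0,0,0,-0.009,0],[0,2,0,0,0,-0.02,0],[0,3,0,0,0,-0.03,0]]]'
```

```text
time_s: 24.13
position: [0.597, -0.0119, 0.2594]
orientation: [-0.001, 1.0, 0.017, -0.0]
ft_force: [8.0, 0.5, -13.4]
gripper_width: 0.0295
grip_force: 30.0
```

```bash
python3 -m handwheel '[[[0.3,3.22,0,0,0,-0.0322,0],[0.3,3.22,0,0,0,-0.0322,0],[0.05,3.22,0,0,0,-0.0322,0],[0.05,3.22,0,0,0,-0.0322,0],[0.05,3.22,0,0,0,-0.0322,0]]]'
python3 -m handwheel '[[[0.05,3.22,0,0,0,-0.0322,0],[0.05,3.22,0,0,0,-0.0322,0],[0.05,3.22,0,0,0,-0.0322,0],[0.05,3.22,0,0,0,-0.0322,0],[0.05,3.22,0,0,0,-0.0322,0]]]'
python3 -c "
from h import *
s=manip.sense();p=s['position'];v=p[:2]-[.6965,-.0086];print(np.linalg.norm(v),np.arctan2(v[1],v[0])%(2*np.pi)-np.pi+.0264,np.arctan2(*toolpose()[[1,0],0])+.0264)"
```

```text
time_s: 24.55
position: [0.5991, -0.0281, 0.2592]
orientation: [-0.001, 0.995, 0.097, -0.0]
ft_force: [5.9, 1.2, -13.4]
gripper_width: 0.029
grip_force: 30.0
time_s: 24.97
position: [0.6035, -0.0434, 0.2592]
orientation: [-0.001, 0.984, 0.177, -0.0]
ft_force: [5.7, 2.5, -13.8]
gripper_width: 0.0294
grip_force: 30.0
0.09927066602320543 0.3842632254991265 0.38246480930933635
```

```bash
python3 -m handwheel '[[[0.05,3.22,0,0,0,-0.0322,0],[0.05,3.22,0,0,0,-0.0322,0],[0.05,3.22,0,0,0,-0.0322,0],[0.05,3.22,0,0,0,-0.0322,0],[0.05,3.22,0,0,0,-0.0322,0]]]' | sed -n '2p;4p'
python3 -m handwheel '[[[0.05,3.22,0,0,0,-0.0322,0],[0.05,3.22,0,0,0,-0.0322,0],[0.05,3.22,0,0,0,-0.0322,0],[0.05,3,0,0,0,-0.03,0],[0.02,2,0,0,0,-0.02,0]]]' | sed -n '2p;4p'
python3 -m handwheel '[[[0,0.9,0,0,0,-0.009,0],[0,0,0,0,0,0,0],[0,0,0,0,0,0,0],[0,0,0,0,0,0,0],[0,0,0,0,0,0,0]]]'
python3 -c "
from h import *
s=manip.sense();p=s['position'];v=p[:2]-[.6965,-.0086];print(np.linalg.norm(v),np.arctan2(v[1],v[0])%(2*np.pi)-np.pi+.0264,np.arctan2(*toolpose()[[1,0],0])+.0264,s['wrist_torque'])"
```

```text
position: [0.6103, -0.0578, 0.2591]
ft_force: [6.2, 3.5, -13.9]
position: [0.6185, -0.0699, 0.2589]
ft_force: [5.8, 3.4, -13.8]
time_s: 26.22
position: [0.619, -0.0706, 0.259]
orientation: [-0.001, 0.944, 0.329, 0.0]
ft_force: [6.4, 2.1, -13.0]
gripper_width: 0.0294
grip_force: 30.0
0.09921368172502977 0.7011048697723641 0.697490670353723 [ 0.68373104 -2.46815025 -0.10862607]
```

```bash
python3 -m handwheel '[[[0,0,2,0,0,0,0],[0,0,2,0,0,0,0],[0,0,2,0,0,0,0],[0,0,2,0,0,0,0],[0,0,0,0,0,0,0]]]'
python3 -m handwheel '[[[0,0,2,0,0,0,0],[0,0,1.5,0,0,0,0],[0,0,0.8,0,0,0,0],[0,0,0,0,0,0,0],[0,0,0,0,0,0,0]]]'
```

```text
time_s: 26.63
position: [0.619, -0.0706, 0.2512]
orientation: [-0.001, 0.944, 0.329, 0.0]
ft_force: [5.4, 2.7, -10.0]
gripper_width: 0.0293
grip_force: 30.0
time_s: 27.05
position: [0.6191, -0.0707, 0.2478]
orientation: [-0.001, 0.944, 0.329, 0.0]
ft_force: [4.1, 2.7, -9.3]
gripper_width: 0.0295
grip_force: 30.0
```

```bash
python3 -m handwheel '[[[0,0,0,0,0,0,0.55],[0,0,0,0,0,0,0.55],[0,0,0,0,0,0,0.55],[0,0,0,0,0,0,0.55],[0,0,0,0,0,0,0.55]]]'
python3 -m handwheel '[[[0,0,-5,0,0,0,0.55],[0,0,-15,0,0,0,0.55],[0,0,-25,0,0,0,0.55],[0,0,-30,0,0,0,0.55],[0,0,-15,0,0,0,0.55]]]'
python3 -m handwheel '[[[-25,0,0,0,0,0,0.55],[-32,0,0,0,0,0,0.55],[0,0,0,0,0,0,0.55],[0,0,0,0,0,0,0.55],[0,0,0,0,0,0,0.55]]]' | head -3
python3 - <<'E'
from h import *
im,T=snap('wrist','w12');print(T.round(4).tolist());g=cv2.cvtColor(im,7).astype(int)
T11=np.array([[0.9997,-0.0251,0.0008,0.5388],[-0.0251,-0.9997,0.0011,-0.0058],[0.0008,-0.0011,-1.0,0.3287],[0,0,0,1]])
a=np.pi-.0264+.698;k=np.array([.6965,-.0086])+.1*np.array([np.cos(a),np.sin(a)]);q=proj('wrist',[*k,.21],T)[0];print('pred',q,k)
x0,y0=(q-55).astype(int);y0=max(y0,0);s=g[y0:y0+110,x0:x0+110]
m=cv2.morphologyEx((s<45).astype('uint8'),cv2.MORPH_OPEN,np.ones((3,3)));c=max(cv2.findContours(m,0,1)[0],key=cv2.contourArea);e=cv2.minEnclosingCircle(c);p=np.array(e[0])+[x0,y0];print(p,e[1],onz('wrist',p,.21,T).round(4))
for n in('w11','w12'):
    G=cv2.cvtColor(cv2.imread(f'pics/{n}.png'),6).astype(int)
    print(n);[print(c,G[195:290:2,c].tolist()) for c in(300,330)]
    print(G[262,240:420:3].tolist())
E
```

```text
time_s: 27.47
position: [0.6188, -0.0716, 0.2493]
orientation: [-0.0, 0.944, 0.33, 0.0]
ft_force: [0.2, -1.0, 0.0]
gripper_width: 0.048
grip_force: 0.0
time_s: 27.88
position: [0.6196, -0.0719, 0.3432]
orientation: [0.001, 0.944, 0.33, 0.002]
ft_force: [-0.0, 0.3, 0.5]
gripper_width: 0.048
grip_force: 0.0
time_s: 28.3
position: [0.5743, -0.1072, 0.3397]
orientation: [-0.0, 0.944, 0.329, 0.001]
[[0.7829, 0.6221, 0.0017, 0.5743], [0.6221, -0.7829, 0.001, -0.1072], [0.0019, 0.0002, -1.0, 0.3397], [0.0, 0.0, 0.0, 1.0]]
pred [316.22984119 170.17301967] [ 0.61821729 -0.07082393]
[315.73839188 169.60216904] 24.180484771728516 [[ 0.6183 -0.0704  0.21  ]]
w11
300 [202, 203, 200, 202, 202, 202, 201, 201, 207, 58, 41, 40, 39, 39, 41, 52, 105, 103, 102, 102, 91, 71, 70, 72, 80, 105, 102, 98, 91, 74, 76, 79, 103, 88, 2, 8, 15, 7, 5, 11, 15, 10, 14, 10, 17, 10, 8, 16]
330 [195, 194, 193, 194, 194, 195, 195, 194, 198, 132, 81, 83, 80, 82, 32, 97, 103, 102, 101, 102, 89, 72, 70, 71, 85, 100, 100, 98, 89, 75, 74, 79, 105, 92, 0, 5, 12, 12, 8, 16, 9, 3, 10, 9, 10, 12, 13, 3]
[146, 91, 97, 98, 94, 97, 
[... 183 characters left out ...]
05, 82, 82, 80, 82, 83, 81, 82, 83, 84]
w12
300 [203, 201, 201, 203, 202, 201, 202, 212, 61, 81, 79, 81, 79, 78, 77, 190, 199, 198, 207, 92, 82, 86, 83, 202, 202, 143, 99, 73, 75, 82, 107, 89, 8, 10, 6, 16, 11, 8, 17, 6, 8, 13, 5, 8, 8, 0, 110, 105]
330 [201, 199, 198, 198, 198, 196, 198, 203, 120, 82, 84, 81, 81, 77, 209, 196, 194, 193, 205, 94, 86, 87, 71, 204, 158, 91, 100, 75, 77, 84, 105, 89, 1, 12, 14, 2, 11, 16, 8, 9, 8, 10, 12, 13, 12, 1, 111, 103]
[87, 87, 99, 96, 96, 98, 98, 98, 78, 72, 103, 102, 10, 8, 2, 12, 10, 13, 8, 8, 14, 13, 8, 14, 16, 16, 8, 17, 9, 6, 8, 13, 14, 14, 8, 7, 11, 10, 9, 67, 108, 77, 70, 101, 104, 101, 104, 104, 104, 99, 77, 88, 88, 86, 85, 87, 87, 83, 157, 155]
```

```bash
python3 - <<'E'
from h import *
im,_=snap('scene','s12');A=cv2.cvtColor(cv2.imread('pics/scene0.png'),6);B=cv2.cvtColor(im,7)
for n,g,k in(('start',A,(.5965,-.006)),('now',B,(.6183,-.0707))):
    q=proj('scene',[*k,.196],None)[0];x0,y0=(q-18).astype(int);s=g[y0:y0+36,x0:x0+36]
    m=cv2.morphologyEx((s<60).astype('uint8'),cv2.MORPH_OPEN,np.ones((3,3)));c=max(cv2.findContours(m,0,1)[0],key=cv2.contourArea);b=cv2.boundingRect(c);print(n,'pred',q.round(1),'bbox',(b[0]+x0,b[1]+y0,b[2],b[3]))
print('9mm px',proj('scene',[[.6183,-.0707,.196],[.6183,-.0707,.205]])[:,1])
d=cv2.absdiff(A,B)>40
for n,c,r,z in(('funnel base',(.509,-.16),.05,.02),('dish',(.5205,.145),.06,.02)):
    q=proj('scene',[*c,z])[0].astype(int);print(n,q,d[q[1]-25:q[1]+25,q[0]-30:q[0]+30].mean())
E
```

```text
start pred [329.6 227. ] bbox (np.int64(326), np.int64(227), 12, 9)Traceback (most recent call last):
  File "<stdin>", line 5, in <module>
ValueError: max() iterable argument is empty
```

```bash
python3 -m handwheel '[[[0,0,-40,0,0,0,0.55],[0,0,-40,0,0,0,0.55],[-20,20,-30,0,0,0,0.55],[-30,25,0,0,0,0,0.55],[-20,20,0,0,0,0,0.55]]]' | head -2
python3 - <<'E'
from h import *
im,_=snap('scene','s13');A=cv2.cvtColor(cv2.imread('pics/scene0.png'),6);B=cv2.cvtColor(im,7)
for n,g,k in(('start',A,(.5965,-.006)),('now',B,(.6183,-.0707))):
    q=proj('scene',[*k,.196])[0];x0,y0=(q-18).astype(int);print(n,'pred',q.round(1));print(g[y0:y0+40:2,int(q[0])-14:int(q[0])+18:2])
d=cv2.absdiff(A,B)>40
for n,c,z in(('funnel base',(.509,-.16),.02),('dish',(.5205,.145),.02)):
    q=proj('scene',[*c,z])[0].astype(int);print(n,q,d[q[1]-25:q[1]+25,q[0]-30:q[0]+30].mean())
E
```

```text
time_s: 28.82
position: [0.5605, -0.2025, 0.4514]
start pred [329.6 227. ]
[[188 189 118 121 125 191 189 189 188 188 187 188 187 186 189 192]
 [188 199 123 120 132 189 188 188 185 187 188 186 187 188 190 190]
 [217 214 215 124 172 141 219 186 188 187 187 188 191 190 188 187]
 [213 215 216 216 218 223 133 193 185 188 190 190 189 188 188 190]
 [215 217 217 221 129 135 131 217 211 191 190 188 188 188 190 190]
 [216 219 168 133 132 128 126 229 173 174 188 187 189 189 191 189]
 [233 132 130 127 126 128  60  61  61  60  59 114 192 189 189 190]
 [131 129 127 126 126  60  61  61  60  60  61  60 189 189 190 190]
 [127 125 127 125 172  63  61  62  60  62  63  62 148 191 189 189]
 [126 127 127 239 225  58  61  65  69  80  66  60 189 209 145 148]
 [126 190 221 129 102  57  58  58  58  58  58  57 129 148 148 145]
 [223 221 219 138  73  59  60  59  59  60  59  57 143 144 146 147]
 [163 222 221 220 222  59  58  56  57  59  56  56 143 143 145 147]
 [101 179 222 222 222 219  58  57  58  57  57 115 140 145 164 182]
 [186 223 221 223 221 102  72  65  57  66  71 129 168 184 183 184]
 [224 224 222 221 12
[... 1056 characters left out ...]
59 156 200 162 110]
 [129 129 128 225 226  61  60  60  61  61  62  62 156 199 204 199]
 [168 237 211 195 172  59  60  62  60  62  61  61 203 198 197 202]
 [100 230 230 230 230 229  59  59  59  63  60 103 236 230 219 201]
 [231 230 230 230 230  85  76  98  69  84  80  78 226 225 225 226]
 [231 230 230 229 135  86  76  93 124 121  77 107 228 228 227 226]
 [230 229 230 137 136 101  78  75  74  75 105  74 228 229 228 227]
 [230 230 230 136 135 136  73  76  77  76  77  77 227 227 226 226]
 [232 232 231 231 138 137 137  87  78  77 102 227 227 225 225 225]
 [229 232 232 233 231 232 137 137 231 229 229 228 228 227 228 226]]
funnel base [251 301] 0.31866666666666665
dish [351 239] 0.21833333333333332
```

```bash
python3 -m handwheel '[[[0,0,0,0,0,0,0.55],[0,0,0,0,0,0,0.55],[0,0,0,0,0,0,0.55],[0,0,0,0,0,0,0.55],[0,0,0,0,0,0,0.55]]]' | head -2; python3 -c "
from rig import hand_in
print(hand_in())"
```

```text
time_s: 29.28
position: [0.5602, -0.2007, 0.4487]
the job is handed in; nothing more can be done
None
```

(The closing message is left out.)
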